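# Return the screwdriver to the tool pot

### The job

A screwdriver has been left standing among the drawing tools, in one of three drilled wooden blocks. Pull it up and out of its block, lower it blade first well down into the open steel pot before letting go, and leave it standing there. The marker and the wooden spatula stay standing in their blocks, undisturbed.

Things in the scene. Friction and masses are not known exactly. Their poses are not given: they have to be found in the camera images.
- driver_grip (a point): Screwdriver, 170 mm, 0.11 kg, upright, blade down: black round handle, 30 mm thick, 95 mm long with a 10 mm steel collar at its foot; steel shaft 7 mm thick, 75 mm long. Point: on its axis, mid-handle, 47 mm below the top, 122 mm above the tip. z: from blade to handle. The collar rests on its fixed pale wooden block, 60 x 60 x 80 mm high, whose loose 14 mm hole holds the whole shaft: it is free once raised 75 mm.
- pot: Open round steel pot, 100 mm high, outer diameter 65 mm at the mouth and 52 mm at the foot, wall 2.5 mm, floor 3.5 mm thick, fixed to the table, empty at the start. The origin is the centre of its underside on the table; z is up. A screwdriver let go in it leans against the rim.
- marker_mid (a point): Thick marker, 125 mm long, 21 to 23 mm in diameter, white barrel with a grey cap up, standing loosely 60 mm deep in the hole of its own block of the same kind; its top is 145 mm above the table. This point is its centre. Not to be disturbed.
- spatula_mid (a point): Flat wooden modelling spatula with a rounded top, 135 mm long, 22 mm wide and 6 mm thick, standing loosely 60 mm deep in the slot of its own block of the same kind; its top is 155 mm above the table. This point is its centre. Not to be disturbed.
Things that resemble listed ones, but are neither listed nor needed, are in the scene too. Leave any red look-alike of the part that bears driver_grip alone.

How it is judged:
By the outcome, as a careful person would: the job done as asked, in the order asked, and still so for the second after the job is handed in, with the robot touching nothing.
It also fails if it takes over 53 s, if anything falls off the work surface, if the arm or the gripper's body presses on something with over 40 N, if the wrist force passes 120 N, or if a joint passes its speed limit or range.

### The arm

A 6-joint arm with a two-finger parallel gripper is mounted at the origin on the work surface. World frame = base frame: x ahead of the robot, y to its left, z up, the work surface at z = 0. Lengths are in m, angles in rad, forces in N, time in s.
With the tool pointing down it reaches from about 0.375 to 0.975 m from the base axis. Payload 3.8 kg.
Tool frame: the origin (TCP) lies at the very end of the fingers, on their centre line; the grasp point (between the pads) lies bot.grasp_offset behind it (bot.grasp_offset is the distance from the TCP to the grasp point, in m); y points along the fingers, x is the direction in which the jaws open and shut, and the axes are right-handed (so a half turn about y gives the same grasp; the last joint's range is limited). The gripper opens to 85 mm and grips with 20 to 120 N. Pads are 22 mm wide; open, the fingers measure 114 mm over their backs; the gripper's body (76 mm by 85 mm) begins 54 mm behind the grasp point. The pads swing forward as they close: fully open they stand 13 mm farther back than shut.
Start: joints at [1.204, 0.264, 1.604, -0, 1.274, -0.037], TCP at [0.219, 0.639, 0.231] pointing down, gripper open.
Joint ranges: [-2.63, 2.63], [-0.94, 2.18], [0.31, 2.57], [-1.31, 4.45], [0, 2.66], [-2.55, 2.55]. Speed limits (rad/s): [2.57, 2.57, 3.14, 3.14, 3.14, 3.14].

### API

Orientations are given as a rotation vector (axis times angle).
In Python, from workcell import sensors, read_camera, job, bot gives the robot as it stands.
- The arm moves only by the tool arm_command, never from a script. Its argument "deltas" is a list of rows, each a list of 4 numbers: the shift along the tool's x, y, z in m, then the turn about the tool's y in rad. A call has 1 to 20 rows; each row shifts and turns the commanded pose from where the row before left it, along the tool's axes as they then stand; what a row does not reach is not made up. A row lasts 1/8 s, in which the tool goes at most 62.5 mm and 10.7 degrees, less where a joint would pass 70% of its speed; a pose out of reach is approached as far as the arm can. A call is refused whole if a number of a shift passes 0.0625 or a number of a turn 0.188, either way. A call with a gripper value outside its range is refused whole. "fingers" is the finger opening in m, from 0 to 0.0854, set as the call begins (left out, the last holds). The fingers move at their own pace and stop on an object; "newtons" is the grip in N (left out, the last holds). Time passes only in rows, so rows that do not move let the fingers close. It gives the time, the measured TCP pose, the force and the opening at its end, in the units of the state.
- sensors.read_state(): the state, without advancing time (a new reading comes with each control period).
- read_camera(name): name is "scene" or "top" or "wrist"; returns a dict with "color" (384x512x3 uint8, red, green, blue), "vfov" (degrees; the focal length in pixels is half the picture's height over the tangent of half this angle, whatever the lens; pixels are square), "cx", "cy" (the principal point, pixels), "R" (3x3) and "t" (3): a world point X has camera coordinates R X + t; the wrist camera has in their place "T_tool_cam" (4x4, takes a point from camera to tool coordinates, whose origin is the TCP and whose axes are the tool frame's). Camera axes: x right, y down, z forward; pixel columns grow to the right and rows downward; lengths in m; the calibration is good to about 2 mm. The wrist camera is an equidistant fisheye: a pixel r from the principal point sees the ray r / f radians off the axis. A picture is of the moment at which its call begins: read the wrist's pose just before it. There is no depth.
- job.finish_job(): hands the job in, once; it reports no verdict.
The state is a dict: "time": time; "q": joint angles; "joint_vel": joint speeds; "joint_torque": joint torques, N m; "tool_pos": TCP position; "tcp_rot": TCP orientation; "wrist_force": force on the tool from outside, world axes, zero at the start; "torque": the same for the moment, N m; "width": opening from 0.0 (shut) to 1.0 (fully open).
Only numpy, scipy, OpenCV 4.12 (cv2) and the standard library are available. Lean on these libraries where they do the work, as an engineer would, in place of code of your own. Each camera call takes 0.05 s, during which the arm holds its last target.

## Working session

There is one attempt and no reset: what is moved stays moved. The work goes in short steps, Python scripts to look and compute and a tool call to move; the robot and the scene stay as the last step left them, time stands still between calls to the robot, and variables do not carry over. Pictures are saved under pics/ and viewed, and the job is handed in when it is done.

Besides the shell and the picture viewer there is one more tool, called after "Emit:" in YAML: its name, and indented under it one key for each argument. arm_command: Moves the arm, as the interface text tells. Its arguments: {"type":"object","properties":{"deltas":{"type":"array"},"fingers":{"type":"number"},"newtons":{"type":"number"}},"required":["deltas"]}

```bash
mkdir -p pics; ls
python3 - <<'E'
from workcell import sensors, read_camera, job, bot
import cv2
print(bot.grasp_offset, sensors.read_state())
for n in ("scene","top","wrist"):
    c=read_camera(n); cv2.imwrite(f"pics/{n}0.png",c["color"][:,:,::-1])
    print(n,{k:v for k,v in c.items() if k!="color"})
E
```

```text
pics
0.0187 {'time': 0.0, 'q': array([ 1.20412338e+00,  2.64732836e-01,  1.60540115e+00,  2.24589515e-05,
        1.27372696e+00, -3.69003894e-02]), 'joint_vel': array([-0.00156323,  0.00243866,  0.00013194,  0.00104923, -0.00034326,
        0.00056276]), 'joint_torque': array([ 7.35998274e-04, -5.15127325e+01, -3.67305636e+01,  1.49869629e-05,
        1.33189978e-02, -1.64671770e-07]), 'tool_pos': array([0.21830838, 0.6379261 , 0.22996108]), 'tcp_rot': array([-1.34861969, -0.96152095,  0.9646758 ]), 'wrist_force': array([-0.74734099, -0.27132014,  0.39365404]), 'torque': array([ 0.03726781,  0.02487889, -0.03965932]), 'width': 1.0021082508200194}
scene {'vfov': 57.77874363659966, 'cx': 257.53263044870357, 'cy': 191.6412689358344, 'R': array([[-0.11794306,  0.99301916, -0.00154696],
       [ 0.81289715,  0.0956546 , -0.57449841],
       [-0.57033995, -0.06901562, -0.81850424]]), 't': array([ 0.04815721, -0.32129846,  1.11987469])}
top {'vfov': 51.10036605159127, 'cx': 262.18021647769973, 'cy': 186.98496312260062, 'R': array([[-0.02121546, -0.99971169,  0.01124465],
       [-0.99369093,  0.01984611, -0.11038324],
       [ 0.11012825, -0.01351554, -0.99382549]]), 't': array([0.01106128, 0.48137274, 1.0580261 ])}
wrist {'vfov': 65.70646984690485, 'cx': 257.2708120651006, 'cy': 190.92590878832885, 'T_tool_cam': array([[ 9.99997304e-01, -7.77984667e-04,  2.18788410e-03,
        -1.05707987e-03],
       [-2.31746247e-03, -2.74921233e-01,  9.61463959e-01,
        -1.43924739e-01],
       [-1.46508423e-04, -9.61466437e-01, -2.74922295e-01,
         6.86230627e-02],
       [ 0.00000000e+00,  0.00000000e+00,  0.00000000e+00,
         1.00000000e+00]])}
```

View pics/scene0.png

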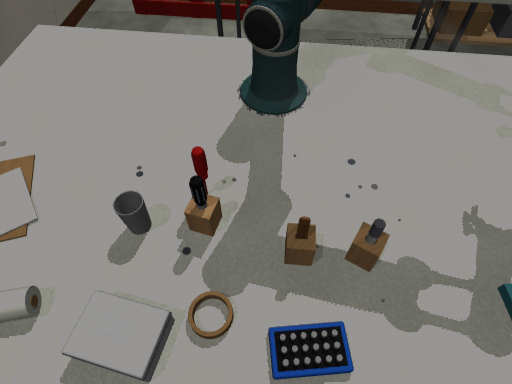

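View pics/top0.png

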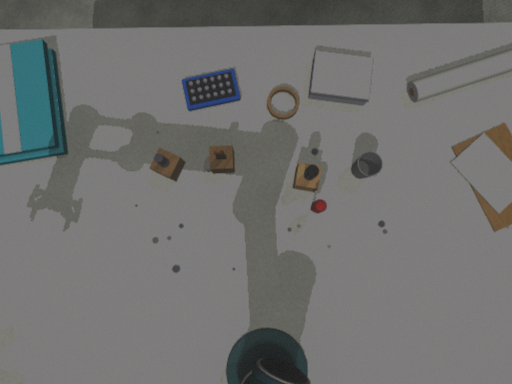

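View pics/wrist0.png

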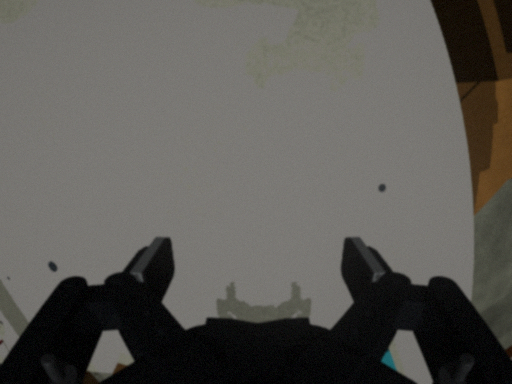

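Run:
```python
import cv2
s=cv2.imread("pics/scene0.png");t=cv2.imread("pics/top0.png")
cv2.imwrite("pics/s_crop.png",cv2.resize(s[135:265,105:235],None,fx=5,fy=5,interpolation=cv2.INTER_CUBIC)[:600])
cv2.imwrite("pics/t_crop.png",cv2.resize(cv2.convertScaleAbs(t[140:220,285:390],alpha=1.8),None,fx=7,fy=7,interpolation=cv2.INTER_CUBIC))
```

```text
(no output)
```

View pics/s_crop.png

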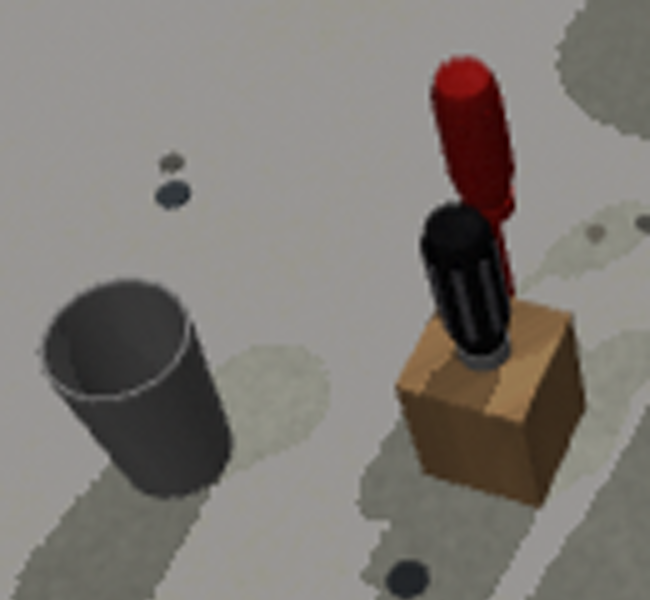

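View pics/t_crop.png

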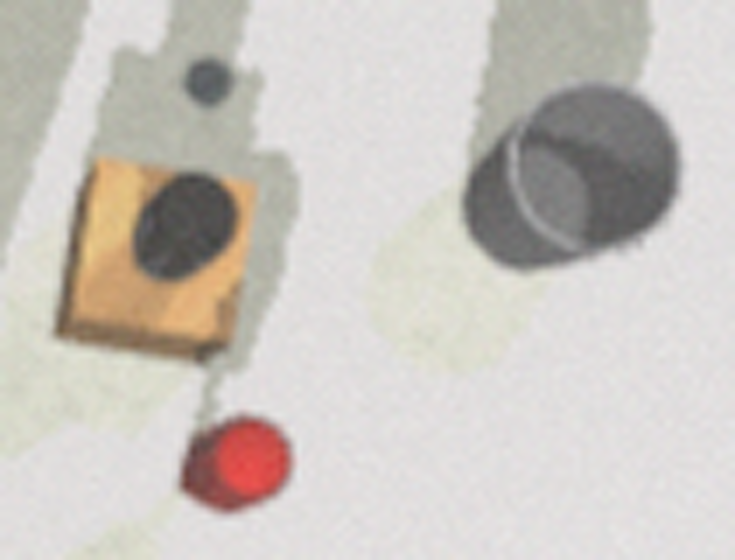

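```bash
cat > h.py <<'E'
import numpy as np, cv2
from workcell import sensors, read_camera, bot
from scipy.spatial.transform import Rotation as Ro
def ray(c,p):
    f=192/np.tan(np.radians(c["vfov"]/2)); d=np.array([(p[0]-c["cx"])/f,(p[1]-c["cy"])/f,1])
    d=c["R"].T@d; return -c["R"].T@c["t"], d/np.linalg.norm(d)
def wray(c,p,st):
    f=192/np.tan(np.radians(c["vfov"]/2)); u=np.array([p[0]-c["cx"],p[1]-c["cy"]]);r=np.linalg.norm(u);a=r/f
    d=np.r_[u/r*np.sin(a),np.cos(a)]; R=Ro.from_rotvec(st["tcp_rot"]).as_matrix();T=c["T_tool_cam"]
    return R@T[:3,3]+st["tool_pos"], R@T[:3,:3]@d
def tri(*rs):
    A=np.zeros((3,3));b=np.zeros(3)
    for o,d in rs: P=np.eye(3)-np.outer(d,d);A+=P;b+=P@o
    x=np.linalg.solve(A,b); return x,[round(float(np.linalg.norm((np.eye(3)-np.outer(d,d))@(x-o)))*1e3,2) for o,d in rs]
def atz(r,z): o,d=r; return o+d*(z-o[2])/d[2]
def proj(c,X):
    f=192/np.tan(np.radians(c["vfov"]/2)); x=c["R"]@X+c["t"]; return x[:2]/x[2]*f+[c["cx"],c["cy"]]
E
python3 - <<'E'
from h import *
np.set_printoptions(precision=4,suppress=True)
import pickle
s=read_camera("scene");t=read_camera("top")
pickle.dump((s,t),open("cams.pkl","wb"))
for n,a,b,z in [("drvtop",(196.6,180.6),(312.1,171.4),.175),("redtop",(197.6,151),(321.3,205.4),.17),("mouth",(128.4,203),(370,163.9),.1)]:
    print(n,tri(ray(s,a),ray(t,b)),atz(ray(s,a),z),atz(ray(t,b),z))
print("collar",atz(ray(s,(201.4,206)),.08)); print("foot",atz(ray(t,(361.3,168.7)),0))
st=sensors.read_state(); R=Ro.from_rotvec(st["tcp_rot"]).as_matrix(); print(R)
E
```

```text
drvtop (array([ 0.5002, -0.1143,  0.1684]), [1.17, 1.17]) [ 0.5048 -0.1111  0.175 ] [ 0.4994 -0.1145  0.175 ]
redtop (array([ 0.4194, -0.1319,  0.1658]), [2.66, 2.66]) [ 0.4229 -0.1278  0.17  ] [ 0.4196 -0.1339  0.17  ]
mouth (array([ 0.5266, -0.2715,  0.0976]), [2.15, 2.15]) [ 0.5278 -0.268   0.1   ] [ 0.5269 -0.273   0.1   ]
collar [ 0.5046 -0.1143  0.08  ]
foot [ 0.5302 -0.2767  0.    ]
[[ 0.3239 -0.0004 -0.9461]
 [ 0.9461 -0.0011  0.3239]
 [-0.0011 -1.      0.    ]]
```

Emit:
arm_command:
  deltas:
    - [0,0,0,-0.169]
    - [0,0,0,-0.169]
    - [0,0,0,-0.169]
    - [-0.0564,0,-0.0105,0]
    - [-0.0564,0,-0.0105,0]
    - [-0.0564,0,-0.0105,0]
    - [-0.0564,0,-0.0105,0]
    - [-0.0564,0,-0.0105,0]
    - [-0.0564,0,-0.0105,0]
    - [-0.0564,0,-0.0105,0]
    - [-0.0564,0,-0.0105,0]
    - [-0.0564,0,-0.0105,0]
    - [-0.0564,0,-0.0105,0]
    - [-0.0564,0,-0.0105,0]
    - [-0.0564,0,-0.0105,0]
    - [0,0,0,0]
    - [0,0,0,0]

```text
time: 2.38
tool_pos: [0.4616, -0.0053, 0.2311]
tcp_rot: [-1.12, -1.337, 1.337]
wrist_force: [-0.1, -0.8, 0.1]
width: 1.0
```

```bash
cat > wpic.py <<'E'
import sys,pickle
from h import *
n=sys.argv[1]; st=sensors.read_state(); c=read_camera("wrist")
pickle.dump((st,c),open(n+".pkl","wb")); im=c["color"][:,:,::-1]
cv2.imwrite(f"pics/{n}.png",cv2.resize(cv2.convertScaleAbs(im,alpha=1.6),None,fx=1.5,fy=1.5,interpolation=cv2.INTER_CUBIC))
R=Ro.from_rotvec(st["tcp_rot"]).as_matrix(); np.set_printoptions(precision=4,suppress=True)
print(st["time"],st["tool_pos"],st["q"],st["width"],st["wrist_force"]);print(R)
E
python3 wpic.py w1
```

```text
2.375 [ 0.4616 -0.0053  0.2311] [-0.0659 -0.1487  2.0393  0.0006  1.2517 -1.8129] 1.0000221488026402 [-0.0761 -0.7893  0.1465]
[[-0.1751 -0.0007 -0.9846]
 [ 0.9846  0.0006 -0.1751]
 [ 0.0007 -1.      0.0006]]
```

View pics/w1.png

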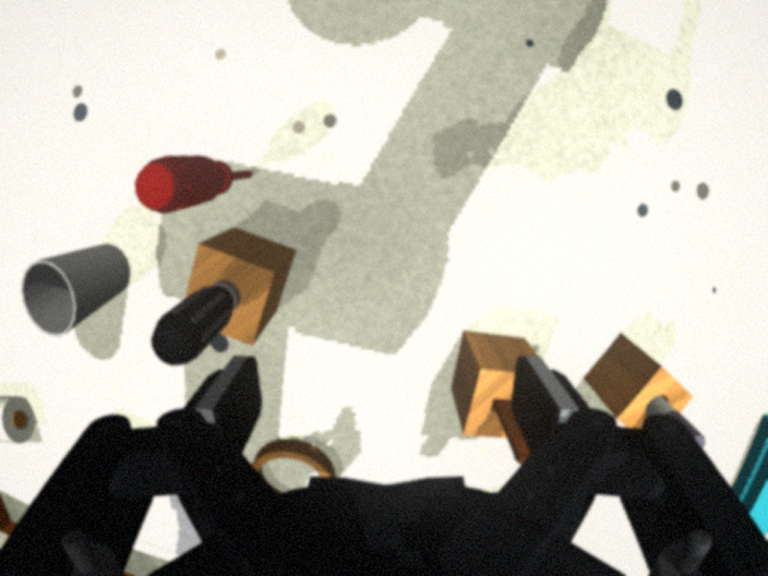

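Run:
```python
import pickle,cv2
st,c=pickle.load(open("w1.pkl","rb"))
im=c["color"][155:255,5:205,::-1]
cv2.imwrite("pics/w1c.png",cv2.resize(cv2.convertScaleAbs(im,alpha=2.5),None,fx=4,fy=4,interpolation=cv2.INTER_CUBIC))
```

```text
(no output)
```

View pics/w1c.png

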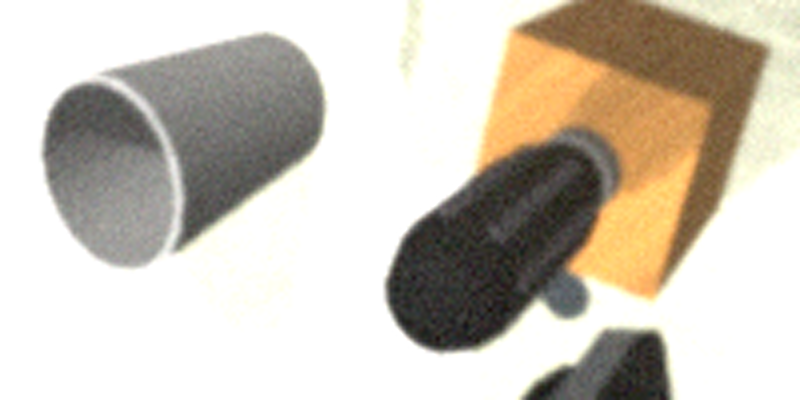

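Run:
```python
from h import *
import pickle
np.set_printoptions(precision=4,suppress=True)
s,t=pickle.load(open("cams.pkl","rb")); st,w=pickle.load(open("w1.pkl","rb"))
for n,a,b,p,z in [("drv",(196.6,180.6),(312.1,171.4),(115.75,225.75),.172),("red",(197.6,151),(321.3,205.4),(103,124),.17),("mouth",(128.4,203),(370,163.9),(33.5,198),.1)]:
    print(n,*tri(ray(s,a),ray(t,b),wray(w,p,st)),atz(wray(w,p,st),z))
print("collar",atz(wray(w,(152,196),st),.082),atz(ray(s,(201.4,206)),.082))
```

```text
drv [ 0.5003 -0.1147  0.1695] [1.83, 0.61, 1.24] [ 0.4993 -0.1149  0.172 ]
red [ 0.4201 -0.132   0.1671] [3.04, 2.4, 0.88] [ 0.4203 -0.1312  0.17  ]
mouth [ 0.5271 -0.2709  0.0981] [1.94, 2.49, 1.05] [ 0.5269 -0.2684  0.1   ]
collar [ 0.5016 -0.1139  0.082 ] [ 0.5058 -0.1137  0.082 ]
```

Emit:
arm_command:
  deltas:
    - [-0.0381,0,-0.0066,0]
    - [-0.0381,0,-0.0066,0]
    - [-0.0382,0,-0.0065,0]
    - [0,0,0,0]
    - [0,0,0,0]

```text
time: 3.05
tool_pos: [0.5011, -0.1128, 0.2311]
tcp_rot: [-1.118, -1.34, 1.339]
wrist_force: [0.9, -0.2, -0.3]
width: 0.999
```

```bash
python3 wpic.py w2
```

```text
3.05 [ 0.5011 -0.1128  0.2311] [-0.2704 -0.0427  1.9431  0.0007  1.2422 -2.0201] 0.999435744659888 [ 0.9339 -0.1531 -0.3219]
[[-0.1778 -0.0007 -0.9841]
 [ 0.9841  0.0009 -0.1778]
 [ 0.001  -1.      0.0006]]
```

View pics/w2.png

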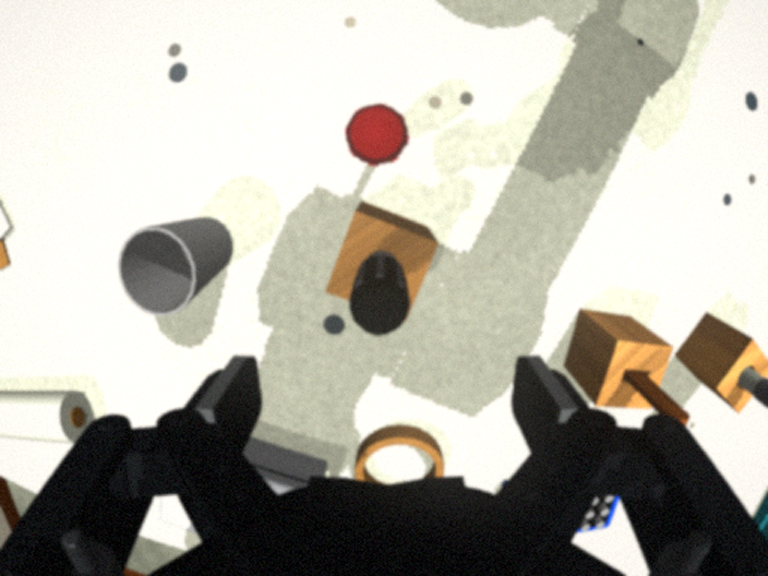

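The black-handled driver stands in its block at (253,203) in raw pixels. The red look-alike stands free at (251,89), and the pot mouth is at (105,180). Black handle in a wooden block fits the description.

Run:
```python
from h import *
import pickle
np.set_printoptions(precision=4,suppress=True)
s,t=pickle.load(open("cams.pkl","rb")); st,w=pickle.load(open("w1.pkl","rb")); s2,w2=pickle.load(open("w2.pkl","rb"))
for n,p,p2,z in [("drv",(115.75,225.75),(252.7,202.7),.172),("red",(103,124),(251.3,89.3),.17),("mouth",(33.5,198),(105.3,179.7),.1)]:
    print(n,*tri(wray(w,p,st),wray(w2,p2,s2)),atz(wray(w2,p2,s2),z))
im=w2["color"][120:240,190:310,::-1]
cv2.imwrite("pics/w2c.png",cv2.resize(cv2.convertScaleAbs(im,alpha=2.5),None,fx=5,fy=5,interpolation=cv2.INTER_CUBIC))
```

```text
drv [ 0.5015 -0.1171  0.1673] [0.23, 0.23] [ 0.4997 -0.1174  0.172 ]
red [ 0.4209 -0.1325  0.1673] [0.26, 0.26] [ 0.4213 -0.1324  0.17  ]
mouth [ 0.5283 -0.2717  0.0964] [0.34, 0.34] [ 0.5268 -0.2699  0.1   ]
```

View pics/w2c.png

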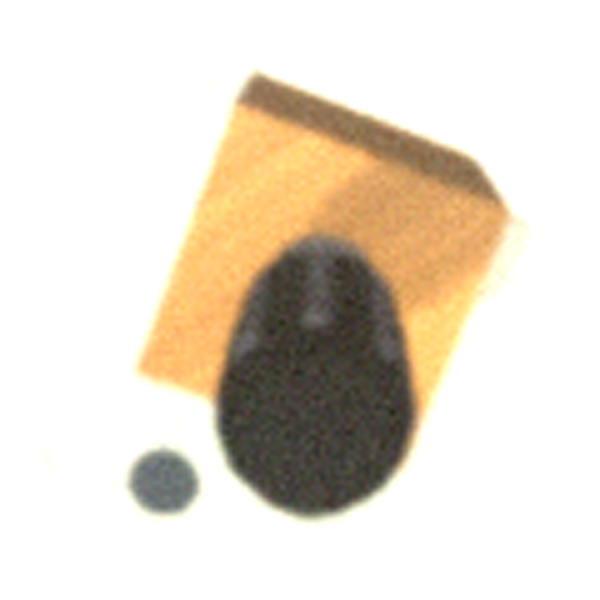

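Emit:
arm_command:
  deltas:
    - [-0.003,0.0,0,0]
    - [0,0.03,0,0]
    - [0,0.03,0,0]
    - [0,0.03,0,0]
    - [0,0.025,0,0]
    - [0,0,0,0]
    - [0,0,0,0]
    - [0,0,0,0]

```text
time: 4.1
tool_pos: [0.5033, -0.1177, 0.118]
tcp_rot: [-1.123, -1.34, 1.338]
wrist_force: [-0.2, -0.1, 0.6]
width: 1.001
```

```bash
python3 wpic.py w3
```

```text
4.1 [ 0.5033 -0.1177  0.118 ] [-0.2779  0.0649  2.0557 -0.      1.0181 -2.0261] 1.0011958916730064 [-0.2279 -0.0927  0.61  ]
[[-0.1766  0.0028 -0.9843]
 [ 0.9843 -0.0008 -0.1766]
 [-0.0013 -1.     -0.0026]]
```

View pics/w3.png

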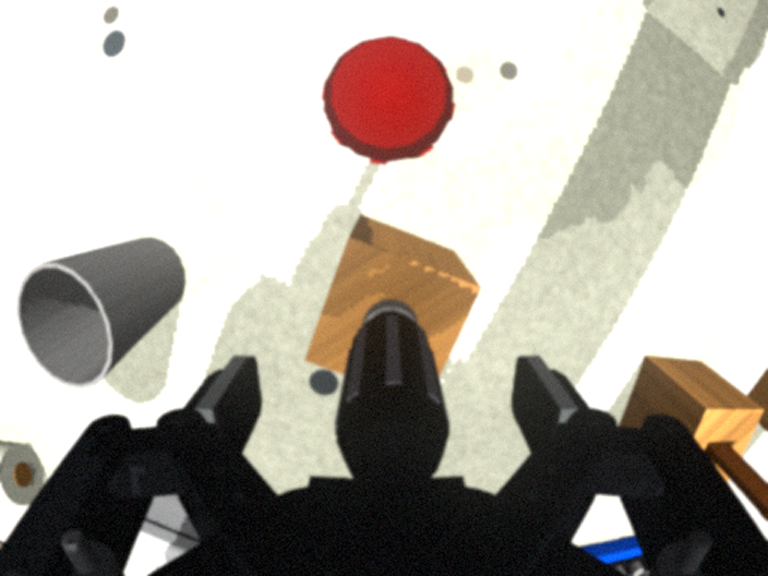

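Emit:
arm_command:
  deltas:
    - [0,0,0,0]
    - [0,0,0,0]
    - [0,0,0,0]
    - [0,0,0,0]
    - [0,0,0,0]
    - [0,0,0,0]
    - [0,0,0,0]
    - [0,0,0,0]
  fingers: 0.015
  newtons: 45

```text
time: 5.15
tool_pos: [0.5021, -0.1175, 0.1165]
tcp_rot: [-1.12, -1.339, 1.339]
wrist_force: [-0.9, 0.4, 3.2]
width: 0.341
```

```bash
python3 wpic.py w4
```

```text
5.15 [ 0.5021 -0.1175  0.1165] [-0.2782  0.0662  2.0574 -0.0001  1.0177 -2.0261] 0.3411346500209507 [-0.9341  0.3724  3.2353]
[[-0.1763  0.0003 -0.9843]
 [ 0.9843 -0.0002 -0.1763]
 [-0.0002 -1.     -0.0002]]
```

View pics/w4.png

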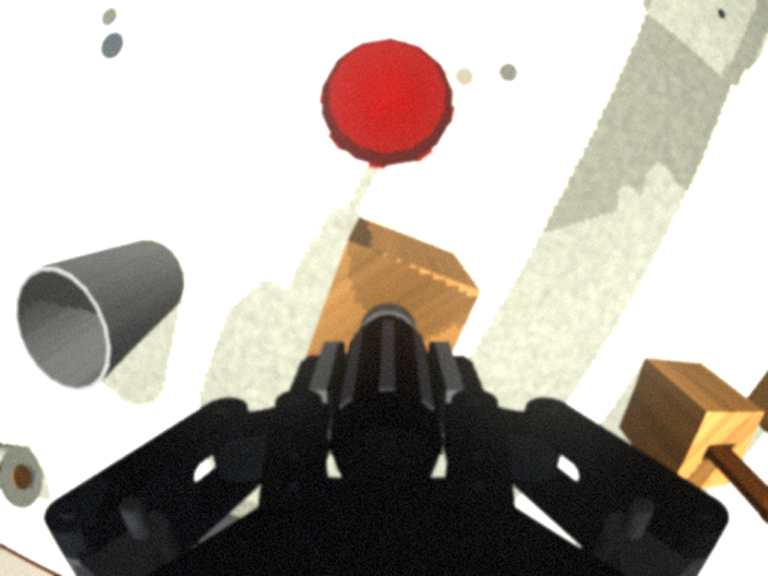

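Emit:
arm_command:
  deltas:
    - [0,-0.015,0,0]
    - [0,-0.025,0,0]
    - [0,-0.025,0,0]
    - [0,-0.025,0,0]
    - [0,-0.025,0,0]
    - [0,-0.015,0,0]
    - [0,0,0,0]
    - [0,0,0,0]

```text
time: 6.2
tool_pos: [0.5013, -0.1173, 0.2452]
tcp_rot: [-1.118, -1.338, 1.339]
wrist_force: [0.2, 0.2, -1.8]
width: 0.343
```

```bash
python3 wpic.py w5
python3 - <<'E'
from h import *
s=read_camera("scene")["color"];t=read_camera("top")["color"]
a=cv2.resize(s[90:270,90:260],None,fx=3,fy=3);b=cv2.resize(t[100:280,260:345],None,fx=3,fy=3)
cv2.imwrite("pics/s5.png",cv2.convertScaleAbs(np.hstack([a,b])[:,:,::-1],alpha=1.5))
E
```

```text
6.2 [ 0.5013 -0.1173  0.2452] [-0.2781 -0.049   1.9228  0.      1.2696 -2.0261] 0.3428322872281978 [ 0.2027  0.1787 -1.8163]
[[-0.1763 -0.0017 -0.9843]
 [ 0.9843  0.0005 -0.1763]
 [ 0.0008 -1.      0.0016]]
```

View pics/w5.png

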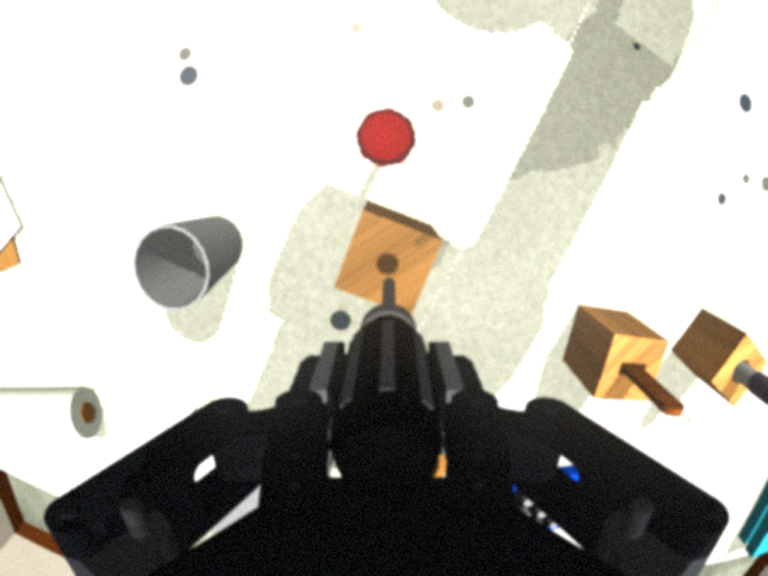

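View pics/s5.png

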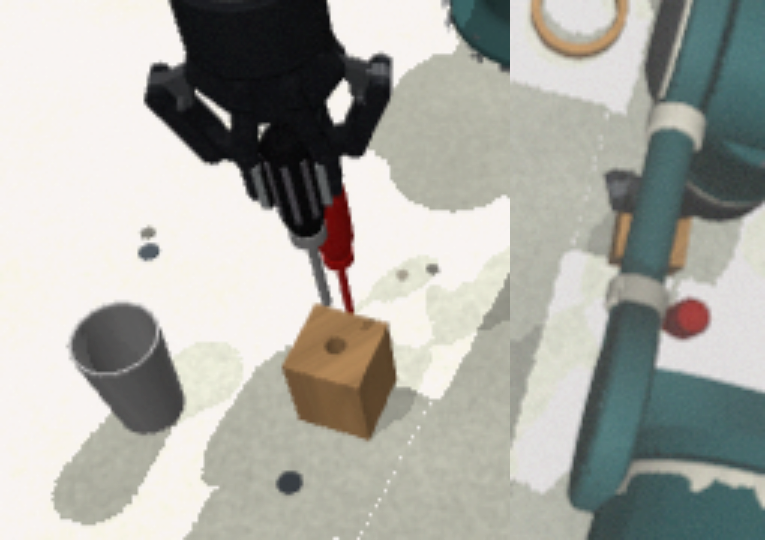

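Run:
```python
from h import *
import pickle
np.set_printoptions(precision=4,suppress=True)
s,t=pickle.load(open("cams.pkl","rb")); st,w=pickle.load(open("w5.pkl","rb"))
a=ray(s,(199,191));b=wray(w,(258.7,188),st)
print(tri(a,b),atz(a,.134),atz(b,.134))
p=(174.5/1.5,265.5/1.5); _,w1=pickle.load(open("w1.pkl","rb"))
print("mouth",atz(wray(w,p,st),.1))
for n,(st,w) in {"w5":(st,w),"w3":pickle.load(open("w3.pkl","rb"))}.items():
    o,d=wray(w,(258.7,188),st)
st,w=pickle.load(open("w5.pkl","rb")); im=w["color"][130:230,70:300,::-1]
cv2.imwrite("pics/w5c.png",cv2.resize(cv2.convertScaleAbs(im,alpha=2.2),None,fx=3.4,fy=3.4,interpolation=cv2.INTER_CUBIC))
```

```text
(array([ 0.5018, -0.1148,  0.1334]), [1.99, 1.99]) [ 0.5016 -0.1127  0.134 ] [ 0.5023 -0.1167  0.134 ]
mouth [ 0.5261 -0.268   0.1   ]
```

View pics/w5c.png

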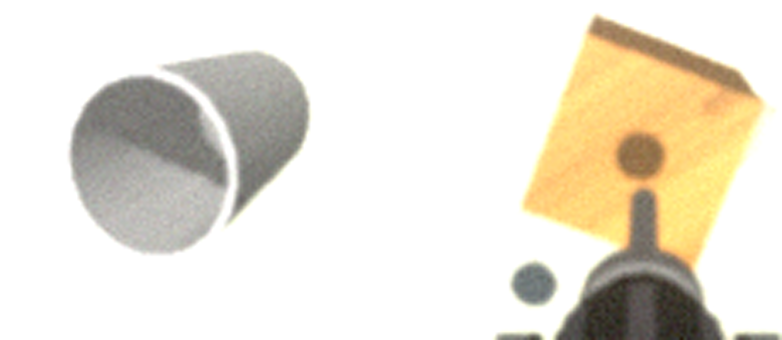

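Emit:
arm_command:
  deltas:
    - [-0.025,0,0.0005,0]
    - [-0.035,0,0.0005,0]
    - [-0.035,0,0.0005,0]
    - [-0.035,0,0.0005,0]
    - [-0.026,0,0.001,0]
    - [0,0,0,0]
    - [0,0,0,0]
    - [0,0,0,0]

```text
time: 7.35
tool_pos: [0.5265, -0.2705, 0.2462]
tcp_rot: [-1.119, -1.339, 1.339]
wrist_force: [-0.0, 0.8, -1.6]
width: 0.34
```

```bash
python3 wpic.py w6
python3 - <<'E'
from h import *
s=read_camera("scene")["color"]
a=cv2.resize(s[110:260,60:240],None,fx=4,fy=4)
cv2.imwrite("pics/s6.png",cv2.convertScaleAbs(a[:,:,::-1],alpha=1.5))
E
```

```text
7.35 [ 0.5265 -0.2705  0.2462] [-0.5169  0.0991  1.7693  0.0003  1.2736 -2.266 ] 0.3401192184780411 [-0.0107  0.7763 -1.5671]
[[-0.1772 -0.0002 -0.9842]
 [ 0.9842  0.0005 -0.1772]
 [ 0.0005 -1.      0.0001]]
```

View pics/w6.png

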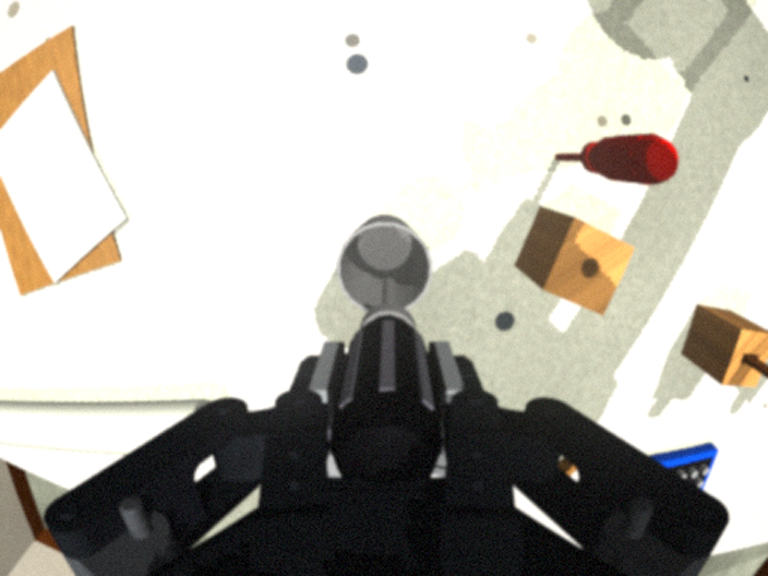

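View pics/s6.png

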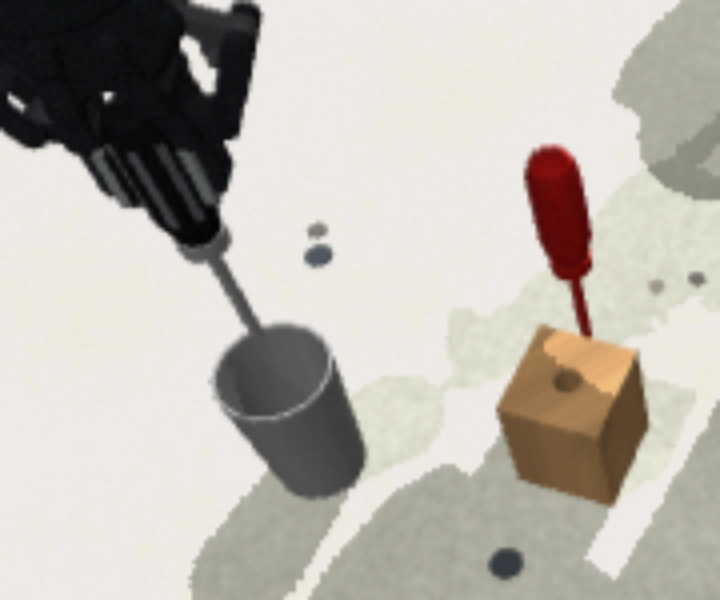

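Run:
```python
from h import *
import pickle
np.set_printoptions(precision=4,suppress=True)
st,w=pickle.load(open("w6.pkl","rb"))
print("mouth",atz(wray(w,(257.2,178.2),st),.1),"tip",atz(wray(w,(257.8,188),st),.134))
im=w["color"][130:230,200:320,::-1]
cv2.imwrite("pics/w6c.png",cv2.resize(cv2.convertScaleAbs(im,alpha=2),None,fx=6,fy=6,interpolation=cv2.INTER_CUBIC))
```

```text
mouth [ 0.5274 -0.2713  0.1   ] tip [ 0.5281 -0.2707  0.134 ]
```

View pics/w6c.png

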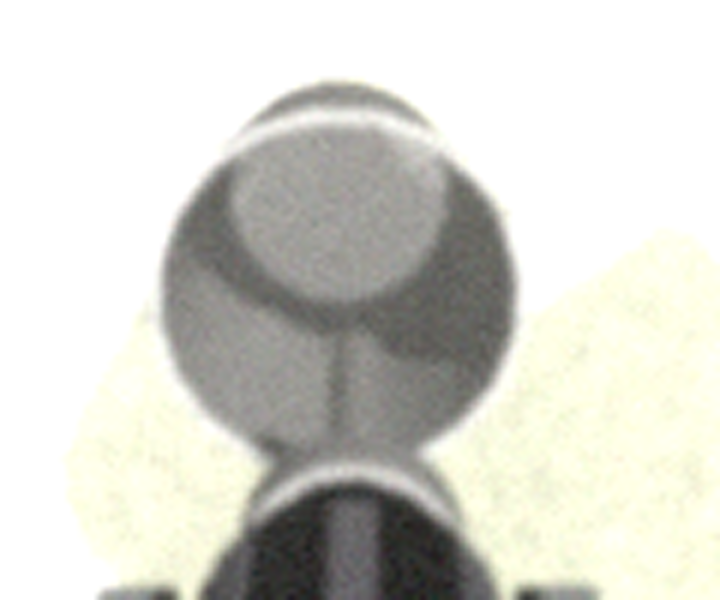

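Emit:
arm_command:
  deltas:
    - [0,0.015,0,0]
    - [0,0.02,0,0]
    - [0,0.02,0,0]
    - [0,0.02,0,0]
    - [0,0.02,0,0]
    - [0,0.015,0,0]
    - [0,0.008,0,0]
    - [0,0.005,0,0]
    - [0,0,0,0]
    - [0,0,0,0]
    - [0,0,0,0]
    - [0,0,0,0]

```text
time: 8.95
tool_pos: [0.5268, -0.2717, 0.1237]
tcp_rot: [-1.121, -1.339, 1.339]
wrist_force: [-0.0, 0.1, -1.1]
width: 0.337
```

```bash
python3 wpic.py w7
python3 - <<'E'
from h import *
s=read_camera("scene")["color"]
a=cv2.resize(s[110:260,60:240],None,fx=4,fy=4)
cv2.imwrite("pics/s7.png",cv2.convertScaleAbs(a[:,:,::-1],alpha=1.8))
E
```

```text
8.95 [ 0.5268 -0.2717  0.1237] [-0.5182  0.1988  1.8915  0.      1.0505 -2.2661] 0.3367648965127364 [-0.0497  0.0603 -1.146 ]
[[-0.1762  0.0007 -0.9844]
 [ 0.9844 -0.0004 -0.1762]
 [-0.0005 -1.     -0.0006]]
```

View pics/w7.png

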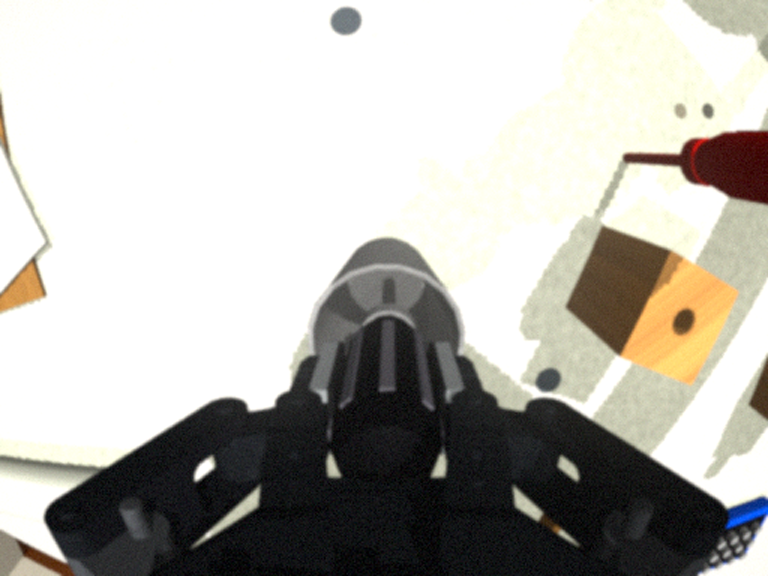

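View pics/s7.png

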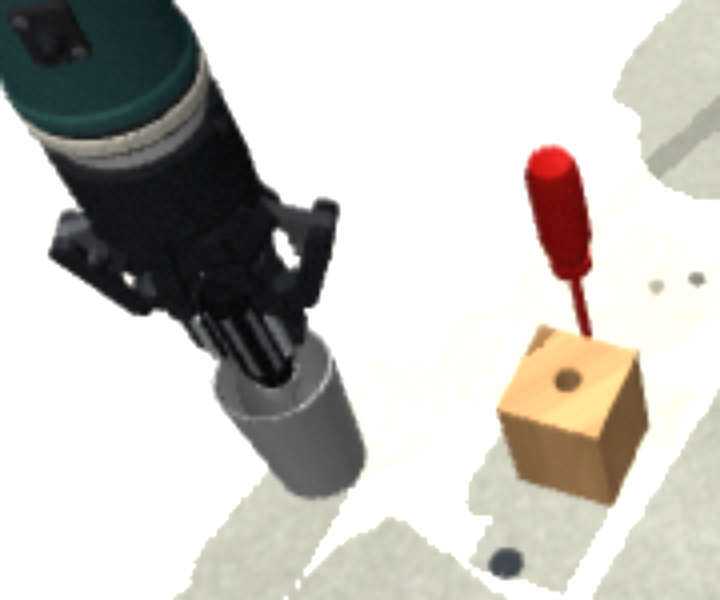

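Emit:
arm_command:
  deltas:
    - [0,0.002,0,0]
    - [0,0.002,0,0]
    - [0,0,0,0]
    - [0,0,0,0]

```text
time: 9.55
tool_pos: [0.5265, -0.2715, 0.1192]
tcp_rot: [-1.12, -1.338, 1.339]
wrist_force: [0.6, 0.5, -0.6]
width: 0.339
```

Emit:
arm_command:
  deltas:
    - [0,0,0,0]
    - [0,0,0,0]
    - [0,0,0,0]
    - [0,0,0,0]
  fingers: 0.04

```text
time: 10.05
tool_pos: [0.5266, -0.2716, 0.1194]
tcp_rot: [-1.12, -1.339, 1.339]
wrist_force: [0.5, 0.7, -0.1]
width: 0.468
```

Emit:
arm_command:
  deltas:
    - [0,0,0,0]
    - [0,0,0,0]
    - [0,0,0,0]
    - [0,0,0,0]
    - [0,0,0,0]
    - [0,0,0,0]
  fingers: 0.085

```text
time: 10.8
tool_pos: [0.5266, -0.2715, 0.1193]
tcp_rot: [-1.12, -1.339, 1.339]
wrist_force: [0.1, 0.2, -0.2]
width: 0.996
```

```bash
python3 wpic.py w8
```

```text
10.8 [ 0.5266 -0.2715  0.1193] [-0.5182  0.2034  1.895  -0.      1.0432 -2.2662] 0.9959395433675672 [ 0.1179  0.2401 -0.1848]
[[-0.1763 -0.     -0.9843]
 [ 0.9843  0.     -0.1763]
 [ 0.     -1.      0.    ]]
```

View pics/w8.png

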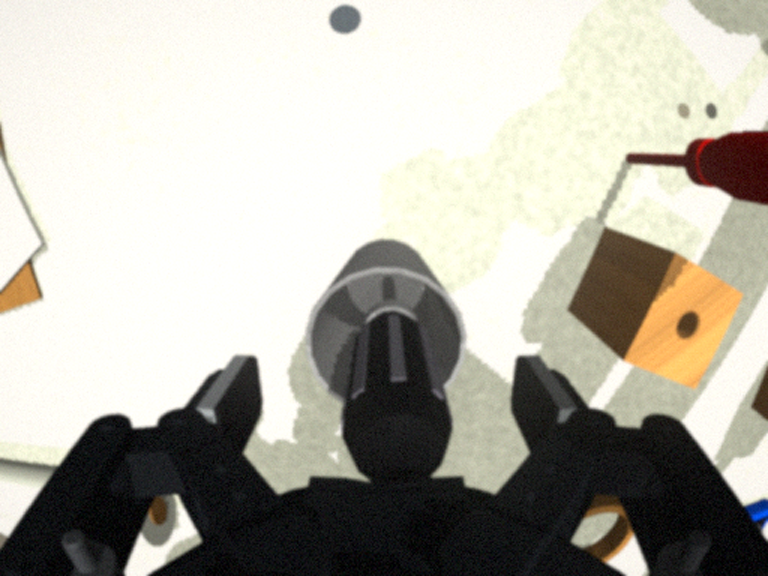

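Released, with the driver standing clear between the open jaws. I'll retreat straight up and check.

Emit:
arm_command:
  deltas:
    - [0,-0.01,0,0]
    - [0,-0.02,0,0]
    - [0,-0.03,0,0]
    - [0,-0.04,0,0]
    - [0,-0.04,0,0]
    - [0,-0.03,0,0]
    - [0,0,0,0]
    - [0,0,0,0]
    - [0,0,0,0]

```text
time: 11.98
tool_pos: [0.5257, -0.2711, 0.2877]
tcp_rot: [-1.117, -1.337, 1.338]
wrist_force: [0.1, -0.2, 0.2]
width: 0.996
```

```bash
python3 wpic.py w9
python3 - <<'E'
from h import *
s=read_camera("scene")["color"]
a=cv2.resize(s[110:285,60:400],None,fx=2.3,fy=2.3)
cv2.imwrite("pics/s9.png",cv2.convertScaleAbs(a[:,:,::-1],alpha=1.6))
E
```

```text
11.975 [ 0.5257 -0.2711  0.2877] [-0.5182  0.0785  1.7158 -0.      1.3501 -2.2662] 0.9960740515579186 [ 0.0584 -0.1829  0.1618]
[[-0.1763 -0.0025 -0.9843]
 [ 0.9843  0.0014 -0.1763]
 [ 0.0018 -1.      0.0022]]
```

View pics/w9.png

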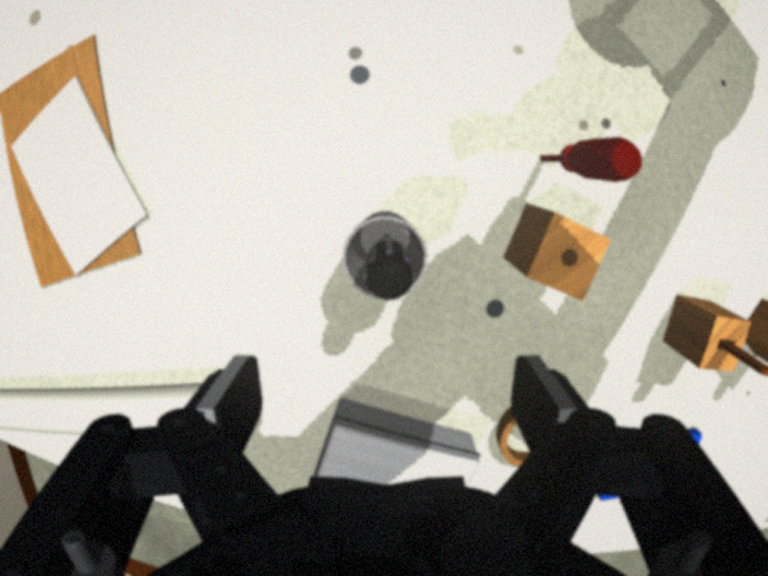

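View pics/s9.png

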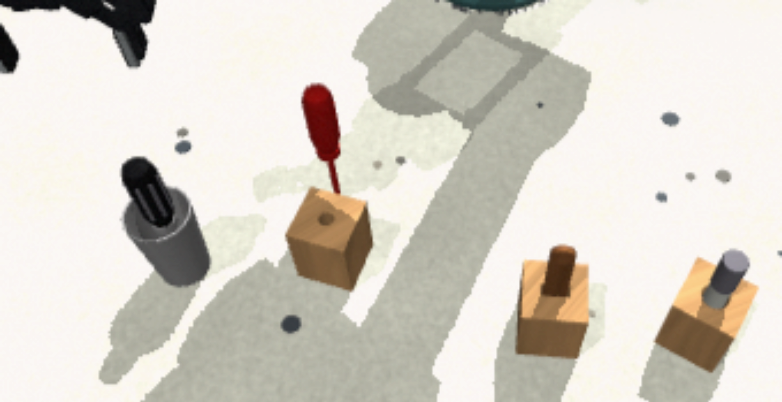

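The driver stands blade-down in the pot, and the marker, spatula and red look-alike are where they were. The gripper is well clear.

```bash
python3 -c "
from workcell import job
print(job.finish_job())"
```

```text
the job is handed in; nothing more can be done
None
```

The black screwdriver is out of its block and standing blade first in the steel pot, and I handed the job in at about 12 s. I gripped it at 45 N and raised it about 0.13 m. I then moved it over the pot and lowered it until the tip was roughly 4 mm above the inside floor, before opening the fingers.

**Last checks:** After I backed straight up, the scene and wrist pictures showed:
- the screwdriver standing in the pot, leaning slightly against the rim
- the block it came from empty
- the marker, spatula and red look-alike still upright, with no visible change
- the gripper open and clear, with wrist force near zero

**Disagreements:** The camera views differed by 2–3 mm, and the measured heights came out a few millimetres low: 0.168 m for the handle top against 0.175 m from the text. Neither caused trouble, and no check failed.

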